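Free the clamped jar from the shaker and weigh it

TASK

Lift the shaker's red-handled sprung clamp arm until it stays open by itself, and let go of it while the jar still stands in its cup. Then take out the blue-lidded jar, keeping it upright, and set it gently in the middle of the balance's pan, let go of it, and leave the clamp open. Leave the other jars, the bottles and the dish where they are.

Things in the scene. Friction and masses are not known exactly. Their poses are not given: they have to be found in the camera images.
- shaker: Fixed jar shaker: low white box 200 x 160 mm, 45 mm high, with a black jar cup on top, two steel cheeks (to 180 mm high) behind the jar and a sprung clamp arm. Origin: on the table under the jar's axis; x points from the jar back to the hinge, -x is the open front with the red handle, y its left, z up. Box spans x -85 to 115, y -80 to 80 mm.
- cup_floor (a point): Centre of the cup's floor, on which the jar stands, 49 mm above the table. The cup is 64 mm wide inside, 76 mm outside, and its rim is 20 mm above this point, so the jar has 5 mm of play all round.
- clamp (a joint): Clamp arm angle, rad: 0 level with its pad on the jar's lid, growing as the front is lifted, 1.2 at the open stop. A spring presses it shut below 0.8 to 0.85 (6 to 9 N at the handle in the lower half) and snaps it up to the stop above that. Open, it leans 69 degrees and still overhangs the jar: a gripper straight down on the jar would hit it, so come tilted from the front.
- clamp_hinge (a point): Middle of the clamp's hinge pin, 165 mm above the table, 75 mm behind the jar's axis. The pin lies along the shaker's y. The arm is a steel strip 20 mm wide, 8 mm thick, reaching forward over the jar. Axes as the shaker's.
- clamp_handle (a point): Grip point on the clamp's round red bar (12 mm diameter). The bar lies along the shaker's y at the arm's front end, 170 mm from the hinge, and sticks out 60 mm to the +y side of the strip; this point is on the bar's axis, 42 mm to the +y side of the arm's midline. 165 mm above the table with the arm shut, 323 mm with it open. Axes turn with the arm.
- jar: The jar to be weighed: closed white jar with a BLUE lid. Body 54 mm diameter up to 70 mm, lid 58 mm diameter from 70 to 95 mm height, 0.17 to 0.35 kg. Origin: centre of its underside; z up.
- jar_mid (a point): The same jar's centre, on its axis half-way up (47.5 mm above its underside, and below the top of its lid). Coming tilted, take it 20 to 30 mm higher, at the lid, so that the palm clears the lid's front edge.
- balance: Fixed bench balance: a low grey box 200 x 160 mm, 38 mm high, with a round steel pan. Origin: on the table under the pan's centre; -x is its front with the dark blank display.
- pan: The balance's round steel pan, 124 mm diameter, 5 mm thick, on a spring: it sinks 1 to 3 mm under the jar. Origin: centre of its underside.
- pan_top (a point): Centre of the pan's upper face, 51 mm above the table when empty.
- white_jar_a: A closed white jar with a WHITE lid, same shape and size as the blue-lidded one (58 mm wide, 95 mm high); a bystander standing on the table. Origin: centre of its underside, z up.
- white_jar_b: Another closed white jar with a WHITE lid, 58 mm wide, 95 mm high; a bystander on the table. Origin: centre of its underside, z up.
- amber_bottle: Amber bottle, 56 mm wide, 135 mm high; a bystander on the table. Origin: centre of its underside, z up.
- red_cap_bottle: White bottle with a red cap, 54 mm wide, 120 mm high; a bystander on the table. Origin: centre of its underside, z up.
- dish: Shallow white dish, 90 mm wide, 30 mm high; a bystander on the table. Origin: centre of its underside.
Things that resemble listed ones, but are neither listed nor needed, are in the scene too. Leave any green or yellow look-alike of the jar alone.

How it is judged (in metres and radians):
On the way, in this order (a step that is already met when the one before it is completed fails the run):
1. The clamp arm stands open by itself, untouched by the gripper, with the jar still in its cup (value of joint clamp above 1 rad and contact force between the fingers and clamp below 0.3 N and distance between jar and cup_floor below 0.012 m), for 0.3 s.
2. The jar has been lifted clear of its cup, held by the fingers (z of jar in the frame of cup_floor above 0.02 m and contact force between the fingers and jar above 1 N), for 0.1 s.
At the end, for the whole second after the job is handed in: The blue-lidded jar stands upright (within 6 degrees) and at rest on the balance's pan, its axis within 25 mm of the pan's centre, let go of; the clamp arm stands open (joint above 1.0 rad) (horizontal distance between jar and pan_top below 0.025 m and angle between jar's own z axis and vertical below 0.1 rad and contact force between jar and pan above 0.8 N and z of jar in the frame of pan_top below 0.006 m and linear speed of jar below 0.02 m/s and value of joint clamp above 1 rad); the robot touches nothing.
It fails at once if The jar is slammed on to the balance (more than 35 N) (contact force between jar and pan above 35 N).
It fails at once if The jar is tipped more than 35 degrees (angle between jar's own z axis and vertical above 0.61 rad).
It fails at once if A bystander (white-lidded jar, bottle or dish) is moved by more than 30 mm or knocked over (distance of any of white_jar_a, white_jar_b, amber_bottle, red_cap_bottle, dish from where it was at the start of the episode above 0.03 m or angle between any of white_jar_a, white_jar_b, amber_bottle, red_cap_bottle, dish's own z axis and vertical above 0.5 rad).
It fails at once if The clamp arm falls shut again once the jar is on its way out (value of joint clamp below 0.7 rad and horizontal distance between jar and cup_floor above 0.04 m).
It also fails if it takes over 58 s, if anything falls off the work surface, if the arm or the gripper's body presses on something with over 40 N, if the wrist force passes 120 N, or if a joint passes its speed limit or range.

ROBOT

A 7-joint arm with a two-finger parallel gripper is mounted at the origin on the work surface. World frame = base frame: x ahead of the robot, y to its left, z up, the work surface at z = 0. Lengths are in m, angles in degrees, forces in N, time in s.
With the tool pointing down it reaches from about 0.35 to 0.9 m from the base axis. Payload 8.1 kg.
Tool frame: the origin (TCP) lies on the centre line of the jaws, within the pads' length; the fingertips stand 25 mm ahead of it and the grasp point (between the pads) lies 6 mm ahead of it; z points along the fingers, y is the direction in which the jaws open and shut (so a half turn about z gives the same grasp; the last joint's range is limited). The gripper opens to 85 mm and grips with 20 to 120 N. Pads are 22 mm wide; open, the fingers measure 114 mm over their backs; the gripper's body (76 mm by 85 mm) begins 54 mm behind the grasp point. The pads swing forward as they close: fully open they stand 13 mm farther back than shut.
Start: joints at [67.288, 24.895, 1.432, 90.138, -0.665, 64.973, -4.303], TCP at [0.181, -0.598, 0.256] pointing down, gripper open.
Joint ranges: [-149.89, 149.89], [-25.12, 119.58], [-72.63, 75.52], [4.76, 147.25], [-75.54, 255.54], [6.69, 114.76], [-157.13, 157.13]. Speed limits (degrees/s): [127.2, 127.2, 172.46, 172.46, 180, 180, 180].

INTERFACE

Orientations are given as [roll, pitch, yaw] about the fixed x, y, z axes, in that order (R = Rz(yaw) Ry(pitch) Rx(roll)).
In Python, from rig import sensors, snapshot, camera_params, ticket gives the robot as it stands.
- The arm moves only by the tool move_arm, never from a script. Its argument "deltas" is a list of rows, each a list of 3 entries, a list of its own where there are three numbers: the shift along the world's x, y, z in m, then the turn, a rotation vector about the world's x, y, z in rad, then the closure, from 0 (fully open) to 1 (shut). A call has exactly 10 rows; each row is the pose to reach, as a shift and turn from the pose commanded when the call began; what a row does not reach only later rows make up. A row lasts 1/12 s, in which the tool goes at most 41.7 mm and 7.16 degrees, less where a joint would pass 70% of its speed; a pose out of reach is approached as far as the arm can. A call with a gripper value outside its range is refused whole. The fingers move at their own pace and stop on an object; "newtons" is the grip in N (left out, the last holds). Time passes only in rows, so rows that repeat a pose let the fingers close, or fill a call up. It gives the time, the measured TCP pose, the force and the opening at its end, in the units of the state.
- sensors.observe(): the state, without advancing time (a new reading comes with each control period).
- snapshot(name): name is "side" or "top"; returns the picture (400x640x3 uint8, red, green, blue); there is no depth.
- camera_params(name): a dict with "mtx" (3x3 intrinsics, pixels), "R" (3x3) and "t" (3): a world point X has camera coordinates R X + t. Camera axes: x right, y down, z forward; pixel columns grow to the right and rows downward; lengths in m; the calibration is good to about 2 mm. A picture is of the moment at which its call begins. camera_params takes no time and is no camera call.
- ticket.sign_off(): hands the job in, once; it reports no verdict.
The state is a dict: "clock": time; "joint_pos": joint angles; "dq": joint speeds; "joint_efforts": joint torques, N m; "position": TCP position; "orientation": TCP orientation; "force": force on the tool from outside, world axes, zero at the start; "moment": the same for the moment, N m; "gripper_width": finger opening in m.
Only numpy, scipy, OpenCV 4.12 (cv2) and the standard library are available. Lean on these libraries where they do the work, as an engineer would, in place of code of your own. Each camera call takes 0.05 s, during which the arm holds its last target.

## Working session

There is one attempt and no reset: what is moved stays moved. The work goes in short steps, Python scripts to look and compute and a tool call to move; the robot and the scene stay as the last step left them, time stands still between calls to the robot, and variables do not carry over. Pictures are saved under pics/ and viewed, and the job is handed in when it is done.

Besides the shell and the picture viewer there is one more tool, called after "Call:" in YAML: its name, and indented under it one key for each argument. move_arm: Moves the arm, as the interface text tells. Its arguments: {"type":"object","properties":{"deltas":{"type":"array"},"newtons":{"type":"number"}},"required":["deltas"]}

```bash
ls; mkdir -p pics; python3 - <<'E'
from rig import sensors,snapshot,camera_params
import cv2
for n in("side","top"):
    cv2.imwrite(f"pics/{n}0.png",snapshot(n)[:,:,::-1])
    p=camera_params(n);print(n,p["mtx"],p["R"],p["t"])
print(sensors.observe())
E
```

```text
pics
side [[384.23185756   0.         318.8030384 ]
 [  0.         384.23185756 204.62095319]
 [  0.           0.           1.        ]] [[-0.81136694 -0.58451019 -0.00561362]
 [-0.44392613  0.6224111  -0.64461928]
 [ 0.38028052 -0.52053075 -0.76448314]] [0.42008767 0.33547451 1.24306462]
top [[497.95920786   0.         321.53775223]
 [  0.         497.95920786 200.15142188]
 [  0.           0.           1.        ]] [[ 0.02850427 -0.99941964  0.01865166]
 [-0.99817138 -0.02945379 -0.05278611]
 [ 0.05330484 -0.01711293 -0.99843164]] [-0.05404219  0.53669549  1.80940919]
{'clock': 0.1, 'joint_pos': array([67.28821694, 24.93312615,  1.42949618, 90.18307857, -0.66563457,
       64.97266909, -4.30289492]), 'dq': array([ 0.00982783, -0.07602404,  0.09053567, -0.16756818,  0.01023535,
        0.04804001, -0.01392814]), 'joint_efforts': array([ 1.77186208e-03, -6.71744084e+01,  1.02733143e+00, -3.16905248e+01,
        1.56864891e-02,  7.21023578e-03, -2.80794302e-05]), 'position': array([ 0.18084579, -0.59783781,  0.25560236]), 'orientation': array([-1.79919642e+02,  5.87644814e-03,  1.68301215e+01]), 'force': array([-0.10239052,  0.11023009,  0.37902847]), 'moment': array([-0.00945764, -0.00059979, -0.00052246]), 'gripper_width': 0.08542212035969443}
```

View pics/side0.png

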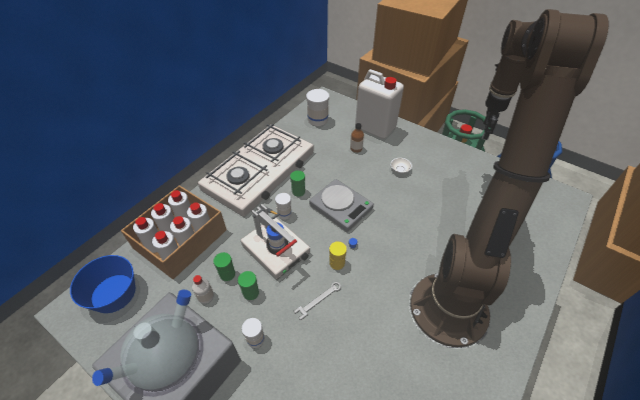

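View pics/top0.png

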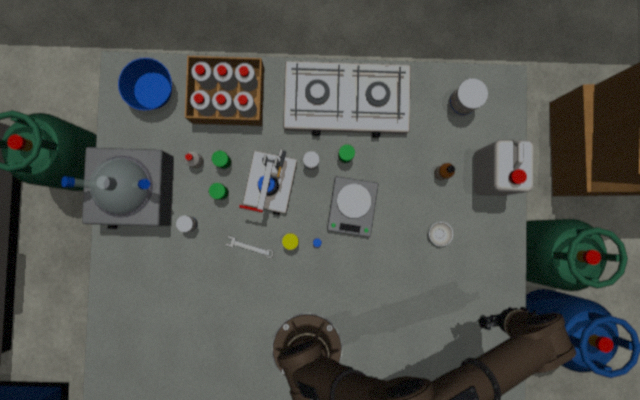

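The side view shows the shaker with the blue lid under its clamp near (275,240), and the balance near (341,202). In the top view they are at (268,185) and (353,205). I'll enlarge both regions.

```bash
python3 - <<'E'
import cv2
s=cv2.imread("pics/side0.png");t=cv2.imread("pics/top0.png")
cv2.imwrite("pics/s1.png",cv2.resize(s[170:290,220:380],None,fx=5,fy=5,interpolation=cv2.INTER_CUBIC))
cv2.imwrite("pics/t1.png",cv2.resize(t[135:255,225:385],None,fx=5,fy=5,interpolation=cv2.INTER_CUBIC))
E
```

```text
(no output)
```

View pics/s1.png

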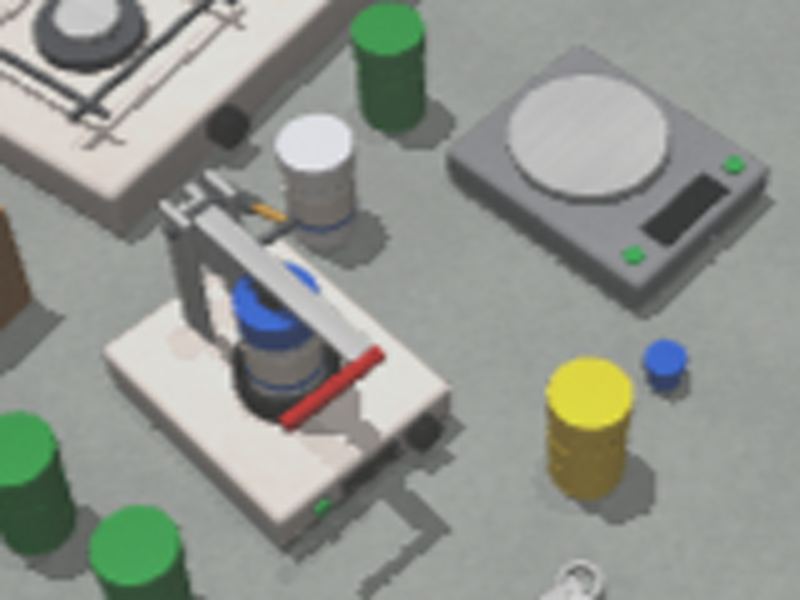

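View pics/t1.png

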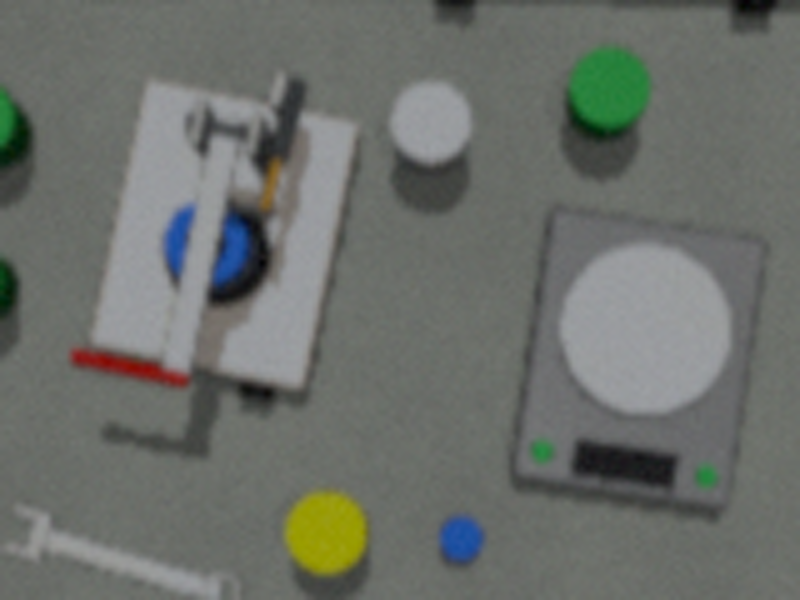

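The blue-lidded candidates are the jar in the shaker, top (267,185) / side (274,232), and a small loose blue cap, top (317,243) / side (353,243). The shaker one fits: it is a full-size jar with its lid under the clamp, standing in the black cup. Next I'll measure the positions.

```bash
cat > h.py <<'E'
import numpy as np,cv2
from rig import camera_params
P={n:camera_params(n) for n in("side","top")}
def ray(n,px):
    p=P[n];d=p["R"].T@np.linalg.solve(p["mtx"],[px[0],px[1],1.]);o=-p["R"].T@p["t"];return o,d
def onz(n,px,z):
    o,d=ray(n,px);return o+d*(z-o[2])/d[2]
def tri(a,b):
    o1,d1=ray("side",a);o2,d2=ray("top",b)
    s=np.linalg.lstsq(np.c_[d1,-d2],o2-o1,rcond=None)[0]
    p,q=o1+s[0]*d1,o2+s[1]*d2
    return (p+q)/2,np.linalg.norm(p-q)
def proj(n,X):
    p=P[n];c=p["mtx"]@(p["R"]@np.asarray(X)+p["t"]);return c[:2]/c[2]
def mask(im,col,roi):
    x0,y0,x1,y1=roi;h=cv2.cvtColor(im[y0:y1,x0:x1],cv2.COLOR_BGR2HSV)
    if col=="red": m=cv2.inRange(h,(0,150,70),(8,255,255))|cv2.inRange(h,(172,150,70),(180,255,255))
    if col=="blue": m=cv2.inRange(h,(100,140,70),(125,255,255))
    if col=="bright": m=cv2.inRange(h,(0,0,150),(180,50,255))
    ys,xs=np.nonzero(m);return np.c_[xs+x0,ys+y0].astype(float),m
def bar(n,im,roi):
    p,_=mask(im,"red",roi);r=cv2.minAreaRect(p.astype(np.float32))
    c=p.mean(0);u=np.linalg.svd(p-c)[2][0];t=(p-c)@u
    return c,u,t.min()-.0,t.max()+.0,len(p),r
E
python3 - <<'E'
from h import *
s=cv2.imread("pics/side0.png");t=cv2.imread("pics/top0.png")
cs,us,a,b,n,r=bar("side",s,(260,230,310,265));print(cs,us,a,b,n)
ct,ut,a2,b2,n2,r2=bar("top",t,(230,200,270,215));print(ct,ut,a2,b2,n2)
es=sorted([tuple(cs+us*a),tuple(cs+us*b)]);et=sorted([tuple(ct+ut*a2),tuple(ct+ut*b2)])
for e,f in zip(es,et): print("end",e,f,tri(e,f),onz("top",f,.165))
print("mid",tri(cs,ct),onz("top",ct,.165),onz("side",cs,.165))
# pan: bright component ellipse
for nme,im,roi,z in(("side",s,(318,182,358,212),.051),("top",t,(333,178,375,220),.051)):
    p,m=mask(im,"bright",roi)
    k=cv2.connectedComponentsWithStats(m);i=1+np.argmax(k[2][1:,4]);cnt=cv2.findContours((k[1]==i).astype(np.uint8),0,1)[0][0]
    e=cv2.fitEllipse(cnt);c=np.array(e[0])+roi[:2];print("pan",nme,e,c,onz(nme,c,z))
# balance dir from display/buttons, blue lid
p,m=mask(t,"blue",(250,170,285,200));
c=cv2.minEnclosingCircle(p.astype(np.float32));print("lid",c,onz("top",c[0],.144))
# shaker corners (top crop): front-left,(92,347) back-left(148,80) back-right(358,122) front-right(302,388)
for q in((92,347),(148,80),(358,122),(302,388)):
    q=(225+q[0]/5,135+q[1]/5);print(q,onz("top",q,.045))
for q in((555,207),(765,238)):
    q=(225+q[0]/5,135+q[1]/5);print("bal",q,onz("top",q,.038))
for q in((230,130),(176,372)):
    q=(225+q[0]/5,135+q[1]/5);print("strip",q,onz("top",q,.169))
E
```

```text
[285.47457627 247.16949153] [-0.80796949  0.58922432] -11.920690545379736 11.09064596690996 59
[250.01851852 207.96296296] [0.97556348 0.21971774] -10.424716376353457 11.380423268803543 54
end (np.float64(276.5136727176345), np.float64(253.70436990740424)) (np.float64(239.84854588057786), np.float64(205.67246780449818)) (array([0.50437026, 0.23745774, 0.16785564]), np.float64(0.0026206386429213522)) [0.50343637 0.23706428 0.165     ]
end (np.float64(295.1061305185761), np.float64(240.14553068710063)) (np.float64(261.12084390306774), np.float64(210.46344388324988)) (array([0.48956135, 0.16522098, 0.16862245]), np.float64(0.0004905543748962714)) [0.48946727 0.1654513  0.165     ]
mid (array([0.49736274, 0.20298201, 0.1680202 ]), np.float64(0.001754056435820241)) [0.49675896 0.20283232 0.165     ] [0.49955888 0.20200828 0.165     ]
pan side ((20.859272003173828, 13.069477081298828), (24.115083694458008, 37.332275390625), 69.9538803100586) [338.859272   195.06947708] [ 0.5380737 -0.1620292  0.051    ]
pan top ((20.626291275024414, 22.40473747253418), (31.405969619750977, 31.566951751708984), 151.84304809570312) [353.62629128 200.40473747] [ 0.53858903 -0.15316391  0.051     ]
lid ((266.0753479003906, 183.63014221191406), 8.349812507629395) [0.58182642 0.15399583 0.144     ]
(243.4, 204.4) [0.51287562 0.24207168 0.045     ]
(254.6, 151.0) [0.70699298 0.20884489 0.045     ]
(296.6, 159.4) [0.68119722 0.05638201 0.045     ]
(285.4, 212.6) [0.48782233 0.09058065 0.045     ]
bal (336.0, 176.4) [ 0.62457941 -0.08804086  0.038     ]
bal (378.0, 182.6) [ 0.60662618 -0.2411785   0.038     ]
strip (271.0, 161.0) [0.65648051 0.13772627 0.169     ]
strip (260.2, 209.4) [0.49281414 0.16823149 0.169     ]
```

```bash
cat >> h.py <<'E'
from scipy.spatial.transform import Rotation as Ro
from rig import sensors
TH=np.radians(-10.);O=np.array([.5825,.1525,0]);F=np.array([np.cos(TH),np.sin(TH),0]);Y=np.array([-np.sin(TH),np.cos(TH),0]);Z=np.array([0,0,1.])
def Rt(phi,F=F,Y=Y):
    p=np.radians(phi);z=F*np.sin(p)-Z*np.cos(p);return np.c_[np.cross(Y,z),Y,z]
def W(x,y,z): return O+F*x+Y*y+Z*z
def delta(pos,R):
    s=sensors.observe();R0=Ro.from_euler("xyz",s["orientation"],degrees=True).as_matrix()
    return np.round(pos-s["position"],4),np.round(Ro.from_matrix(R@R0.T).as_rotvec(),4)
E
python3 - <<'E'
from h import *
print(onz("side",(337.6,197.2),.051),onz("top",(354,200.6),.051), tri((337.6,197.2),(353.8,200.5)))
for n in P: print(n,proj(n,W(-95,42,165)*.001+0*Z if 0 else W(-.095,.042,.165)),proj(n,W(0,0,.144)))
print(W(-.201,.045,.229),delta(W(-.201,.045,.229),Rt(45)))
print(Ro.from_matrix(Rt(45)).as_euler("xyz",degrees=True))
E
```

```text
[ 0.53590468 -0.15005619  0.051     ] [ 0.53792612 -0.15452603  0.051     ] (array([ 0.53855556, -0.1542747 ,  0.04532894]), np.float64(4.415348962862997e-05))
side [284.61634402 249.51233197] [275.869338   228.42016725]
top [247.76116994 208.05323537] [266.52243781 183.4460618 ]
[0.39236781 0.23171963 0.229     ] (array([ 0.2115,  0.8296, -0.0266]), array([-1.0596, -0.065 ,  2.4935]))
[180.  45. 170.]
```

Call:
move_arm:
  deltas:
    - [[0.024,0.028,0.014],[0,0,0.1],1]
    - [[0.048,0.056,0.028],[0,0,0.2],1]
    - [[0.072,0.084,0.042],[0,0,0.3],1]
    - [[0.096,0.112,0.056],[0,0,0.4],1]
    - [[0.12,0.14,0.07],[0,0,0.5],1]
    - [[0.144,0.168,0.084],[0,0,0.6],1]
    - [[0.168,0.196,0.098],[0,0,0.7],1]
    - [[0.192,0.224,0.112],[0,0,0.8],1]
    - [[0.216,0.252,0.126],[0,0,0.9],1]
    - [[0.24,0.28,0.14],[0,0,1.0],1]
  newtons: 40

```text
clock: 0.93
position: [0.4216, -0.3166, 0.3969]
orientation: [-180.0, 0.0, 74.4]
force: [1.0, -0.8, -0.2]
gripper_width: 0.0003
```

Call:
move_arm:
  deltas:
    - [[0,0.035,0],[0,0,0.1],1]
    - [[0,0.07,0],[0,0,0.2],1]
    - [[0,0.105,0],[0,0,0.3],1]
    - [[0,0.14,0],[0,0,0.4],1]
    - [[0,0.175,0],[0,0,0.5],1]
    - [[0,0.21,0],[0,0,0.6],1]
    - [[0,0.245,0],[0,0,0.7],1]
    - [[0,0.28,0],[0,0,0.8],1]
    - [[0,0.315,0],[0,0,0.9],1]
    - [[0,0.35,0],[0,0,1.0],1]

```text
clock: 1.77
position: [0.4203, 0.0333, 0.3962]
orientation: [-180.0, 0.0, 131.7]
force: [1.5, -0.9, -0.3]
gripper_width: 0.0001
```

```bash
python3 - <<'E'
from h import *
s=sensors.observe();print(s["joint_pos"],s["position"],s["orientation"])
print(delta(W(-.201,.045,.30),Rt(0)),delta(W(-.201,.045,.30),Rt(45)))
E
```

```text
[ 26.92912878   3.04154921 -39.80536419  99.99201445   2.01805263
  77.68472386  28.42410019] [0.42033826 0.03332955 0.39624689] [-1.79981971e+02  1.86007083e-02  1.31691457e+02]
(array([-0.028 ,  0.1984, -0.0962]), array([4.000e-04, 1.000e-04, 6.686e-01])) (array([-0.028 ,  0.1984, -0.0962]), array([-0.3891, -0.6982,  0.6335]))
```

Call:
move_arm:
  deltas:
    - [[-0.003,0.02,-0.006],[-0.039,-0.07,0.063],1]
    - [[-0.006,0.04,-0.012],[-0.078,-0.14,0.127],1]
    - [[-0.008,0.06,-0.018],[-0.117,-0.21,0.19],1]
    - [[-0.011,0.08,-0.024],[-0.156,-0.279,0.253],1]
    - [[-0.014,0.1,-0.03],[-0.195,-0.349,0.317],1]
    - [[-0.017,0.12,-0.036],[-0.233,-0.419,0.38],1]
    - [[-0.02,0.139,-0.042],[-0.272,-0.489,0.443],1]
    - [[-0.022,0.159,-0.048],[-0.311,-0.559,0.507],1]
    - [[-0.025,0.179,-0.054],[-0.35,-0.628,0.57],1]
    - [[-0.028,0.198,-0.06],[-0.389,-0.698,0.634],1]

```text
clock: 2.6
position: [0.3928, 0.2266, 0.338]
orientation: [179.4, 44.5, 168.9]
force: [0.7, -1.7, -1.5]
gripper_width: -0.0002
```

```bash
python3 - <<'E'
from h import *
s=sensors.observe();print(s["joint_pos"],s["position"],s["orientation"])
print(delta(W(-.201,.045,.229),Rt(45)),delta(W(-.116,.045,.144),Rt(45)))
E
```

```text
[  8.07171123  -0.69775878 -72.19711471 125.83261306  54.4935117
  55.04152113 -18.19023565] [0.39284354 0.22663416 0.33804256] [179.43042822  44.52883742 168.90900176]
(array([-0.0005,  0.0051, -0.109 ]), array([-0.0084, -0.0068,  0.012 ])) (array([ 0.0832, -0.0097, -0.194 ]), array([-0.0084, -0.0068,  0.012 ]))
```

Call:
move_arm:
  deltas:
    - [[0,0.005,-0.011],[-0.008,-0.007,0.012],1]
    - [[0,0.005,-0.022],[-0.008,-0.007,0.012],1]
    - [[0,0.005,-0.033],[-0.008,-0.007,0.012],1]
    - [[0,0.005,-0.044],[-0.008,-0.007,0.012],1]
    - [[0,0.005,-0.055],[-0.008,-0.007,0.012],1]
    - [[0,0.005,-0.066],[-0.008,-0.007,0.012],1]
    - [[0,0.005,-0.077],[-0.008,-0.007,0.012],1]
    - [[0,0.005,-0.088],[-0.008,-0.007,0.012],1]
    - [[0,0.005,-0.1],[-0.008,-0.007,0.012],1]
    - [[0,0.005,-0.109],[-0.008,-0.007,0.012],1]

```text
clock: 3.43
position: [0.393, 0.23, 0.2268]
orientation: [-179.8, 44.5, 169.9]
force: [-0.9, 1.3, -0.2]
gripper_width: 0.0002
```

```bash
python3 - <<'E'
from h import *
s=sensors.observe();print(s["joint_pos"],s["position"],s["orientation"])
print(delta(W(-.116,.045,.144),Rt(45)))
for n in P:
    im=snapshot(n)[:,:,::-1] if 0 else None
from rig import snapshot
a=snapshot("side")[:,:,::-1];cv2.imwrite("pics/s2.png",cv2.resize(a[100:300,180:460],None,fx=2.8,fy=2.8))
E
```

```text
[-11.2917571   19.28220528 -67.47107287 135.00427301  73.5044963
  67.34241611 -48.00074353] [0.39303624 0.23002386 0.22679093] [-179.81709171   44.52674256  169.91324207]
(array([ 0.083 , -0.0131, -0.0828]), array([ 0.0008, -0.0085,  0.0038]))
```

View pics/s2.png

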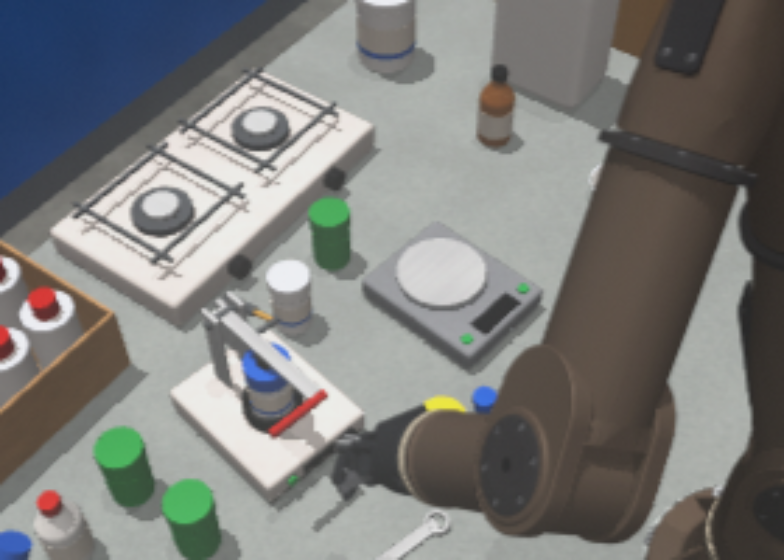

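```bash
python3 - <<'E'
from h import *
from rig import snapshot
a=snapshot("top")[:,:,::-1];cv2.imwrite("pics/t2.png",cv2.resize(a[120:400,200:440],None,fx=2.1,fy=2.1))
E
```

```text
(no output)
```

View pics/t2.png

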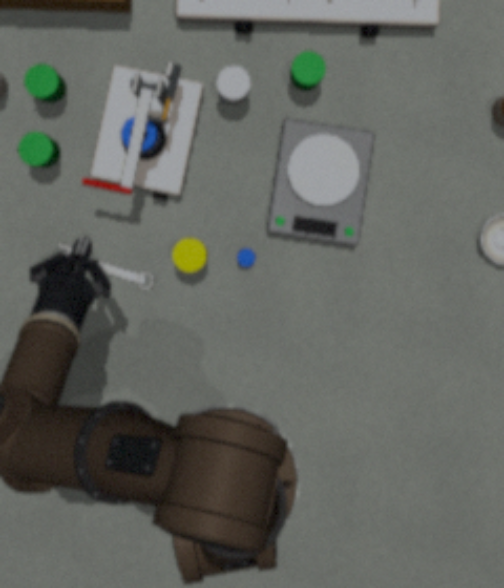

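The top view shows the closed gripper in front of the handle, at crop pixel (75,260). The red bar is at (107,184) and the yellow jar is clear. Moving in under the bar.

Call:
move_arm:
  deltas:
    - [[0.008,-0.001,-0.008],[0,-0.008,0.004],1]
    - [[0.017,-0.003,-0.017],[0,-0.008,0.004],1]
    - [[0.025,-0.004,-0.025],[0,-0.008,0.004],1]
    - [[0.033,-0.005,-0.033],[0,-0.008,0.004],1]
    - [[0.042,-0.007,-0.042],[0,-0.008,0.004],1]
    - [[0.05,-0.008,-0.05],[0,-0.008,0.004],1]
    - [[0.058,-0.009,-0.058],[0,-0.008,0.004],1]
    - [[0.066,-0.01,-0.066],[0,-0.008,0.004],1]
    - [[0.083,-0.013,-0.083],[0,-0.008,0.004],1]
    - [[0.083,-0.013,-0.083],[0,-0.008,0.004],1]

```text
clock: 4.37
position: [0.478, 0.2158, 0.1434]
orientation: [-179.9, 45.0, 169.9]
force: [0.1, -0.4, -0.1]
gripper_width: -0.0002
```

```bash
python3 - <<'E'
from h import *
s=sensors.observe();print(s["joint_pos"],s["position"],s["orientation"],s["force"])
d=s["position"]-O;print("shaker frame",d@F,d@Y,d[2])
from rig import snapshot
a=snapshot("side")[:,:,::-1];cv2.imwrite("pics/s3.png",cv2.resize(a[190:290,220:360],None,fx=5,fy=5,interpolation=cv2.INTER_CUBIC))
a=snapshot("top")[:,:,::-1];cv2.imwrite("pics/t3.png",cv2.resize(a[140:260,210:320],None,fx=5,fy=5,interpolation=cv2.INTER_CUBIC))
E
```

```text
[-11.30590164  33.64938709 -57.12527066 135.52888989  93.11451074
  68.62123718 -56.06223854] [0.47802489 0.21577026 0.14339235] [-179.87111761   44.97445477  169.9125803 ] [ 0.14311451 -0.37085939 -0.0693511 ]
shaker frame -0.11387466536777888 0.04416712822964808 0.14339235298189146
```

View pics/s3.png

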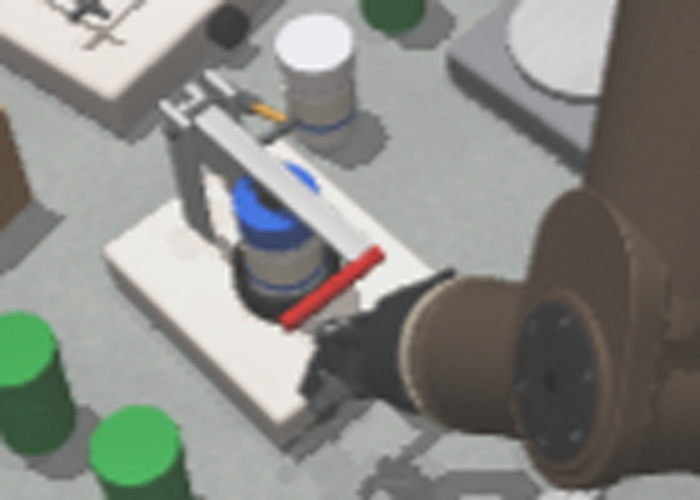

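View pics/t3.png

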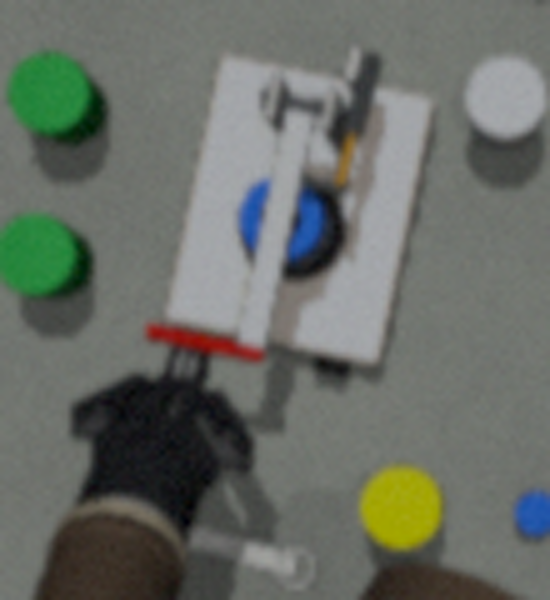

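Call:
move_arm:
  deltas:
    - [[0.006,-0.001,-0.006],[0,0,0],1]
    - [[0.006,-0.001,0.004],[0,0,0],1]
    - [[0.006,-0.001,0.012],[0,0,0],1]
    - [[0.007,-0.001,0.022],[0,0,0],1]
    - [[0.008,-0.0015,0.032],[0,0,0],1]
    - [[0.009,-0.0015,0.042],[0,0,0],1]
    - [[0.011,-0.002,0.052],[0,0,0],1]
    - [[0.014,-0.0025,0.062],[0,0,0],1]
    - [[0.017,-0.003,0.072],[0,0,0],1]
    - [[0.021,-0.004,0.082],[0,0,0],1]

```text
clock: 5.3
position: [0.4946, 0.2144, 0.2266]
orientation: [-180.0, 44.8, 170.3]
force: [-11.1, 1.6, -1.6]
gripper_width: 0.0001
```

```bash
python3 - <<'E'
from h import *
s=sensors.observe();print(s["joint_pos"],s["position"],s["orientation"],s["force"])
d=s["position"]-O;print("shaker frame",d@F,d@Y,d[2])
from rig import snapshot
a=snapshot("side")[:,:,::-1];cv2.imwrite("pics/s4.png",cv2.resize(a[170:290,220:360],None,fx=5,fy=5,interpolation=cv2.INTER_CUBIC))
E
```

```text
[ -2.30973402  22.6143591  -61.44228005 129.78598735  83.16437711
  61.06227211 -39.02835088] [0.49456663 0.21439442 0.22660492] [-179.9630552    44.8234812   170.29666715] [-11.06142809   1.6397308   -1.55526845]
shaker frame -0.09734531601894086 0.045684632446477 0.2266049177257895
```

View pics/s4.png

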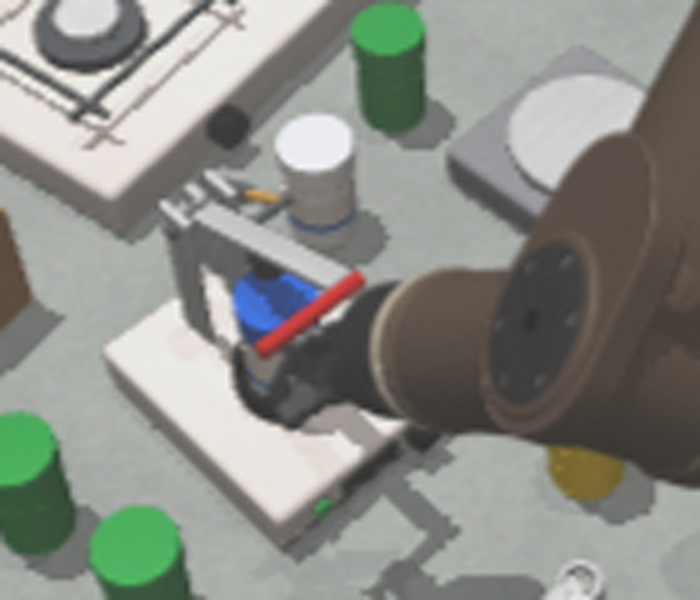

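```bash
cat >> h.py <<'E'
def theta(n,im,roi,show=True):
    c,u,a,b,k,r=bar(n,im,roi)
    best=min(np.linspace(0,1.25,126),key=lambda t:abs(np.cross(u,proj(n,W(.075-.17*np.cos(t),.03,.165+.17*np.sin(t)))-c)))
    if show: print(n,"bar px",c,"n",k,"theta",best)
    return best
E
python3 - <<'E'
from h import *
from rig import snapshot
a=np.ascontiguousarray(snapshot("side")[:,:,::-1]);theta("side",a,(260,200,305,265))
a=np.ascontiguousarray(snapshot("top")[:,:,::-1]);theta("top",a,(235,170,275,215))
cv2.imwrite("pics/t4.png",cv2.resize(a[140:260,210:320],None,fx=5,fy=5,interpolation=cv2.INTER_CUBIC))
t=cv2.imread("pics/side0.png");theta("side",t,(260,230,310,265))
E
```

```text
side bar px [281.05970149 231.25373134] n 67 theta 0.44
top bar px [249.1641791  203.29850746] n 67 theta 0.42
side bar px [285.47457627 247.16949153] n 59 theta 0.05
```

View pics/t4.png

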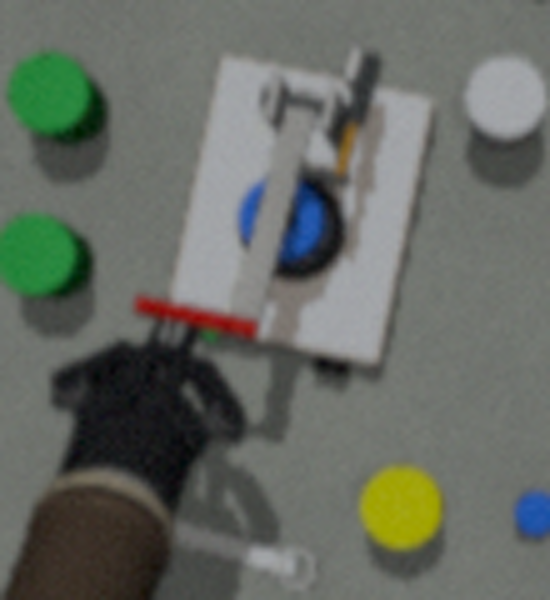

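Call:
move_arm:
  deltas:
    - [[0.003,-0.0005,0.007],[0,0,0],1]
    - [[0.006,-0.001,0.013],[0,0,0],1]
    - [[0.01,-0.0015,0.02],[0,0,0],1]
    - [[0.015,-0.0025,0.028],[0,0,0],1]
    - [[0.02,-0.0035,0.035],[0,0,0],1]
    - [[0.026,-0.0045,0.043],[0,0,0],1]
    - [[0.033,-0.006,0.05],[0,0,0],1]
    - [[0.041,-0.007,0.058],[0,0,0],1]
    - [[0.048,-0.0085,0.064],[0,0,0],1]
    - [[0.048,-0.0085,0.064],[0,0,0],1]

```text
clock: 6.28
position: [0.5462, 0.2049, 0.2931]
orientation: [179.9, 45.2, 169.9]
force: [-0.2, -0.3, 0.2]
gripper_width: -0.0
```

```bash
python3 - <<'E'
from h import *
from rig import snapshot
s=sensors.observe();print(s["joint_pos"],s["position"],s["orientation"],s["force"])
d=s["position"]-O;print("shaker frame",d@F,d@Y,d[2])
a=np.ascontiguousarray(snapshot("side")[:,:,::-1]);theta("side",a,(250,190,300,265))
cv2.imwrite("pics/s5.png",cv2.resize(a[170:290,220:360],None,fx=5,fy=5,interpolation=cv2.INTER_CUBIC))
E
```

```text
[  6.23744112  17.99844656 -62.19492618 121.44168826  76.81793514
  56.25900274 -22.79131922] [0.54618703 0.20492831 0.29312219] [179.9038213   45.18958568 169.90947684] [-0.16887405 -0.29380403  0.21701631]
shaker frame -0.04486537572158181 0.04532612219601671 0.29312219121059
side bar px [266.984375 205.640625] n 64 theta 0.97
```

View pics/s5.png

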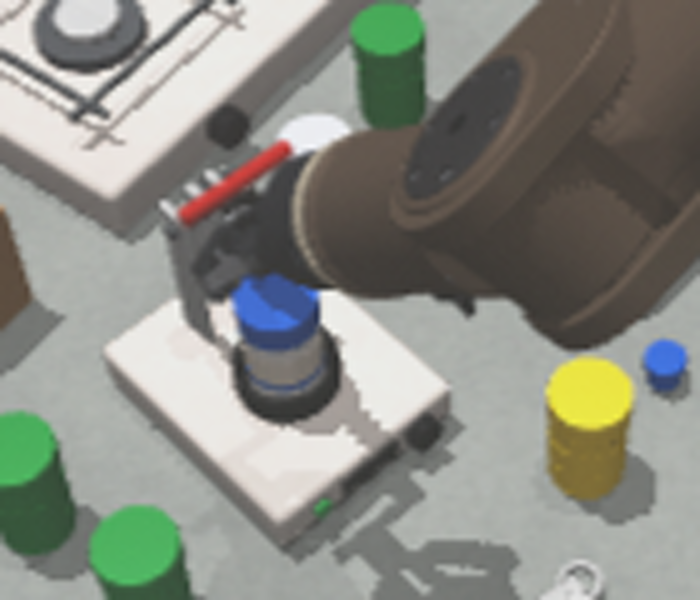

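Call:
move_arm:
  deltas:
    - [[-0.01,0.002,0],[0,0,0],1]
    - [[-0.02,0.003,0],[0,0,0],1]
    - [[-0.03,0.005,0],[0,0,0],1]
    - [[-0.04,0.007,0],[0,0,0],1]
    - [[-0.05,0.009,0],[0,0,0],1]
    - [[-0.06,0.01,0],[0,0,0],0.5]
    - [[-0.07,0.012,0],[0,0,0],0]
    - [[-0.075,0.013,0],[0,0,0],0]
    - [[-0.08,0.014,0],[0,0,0],0]
    - [[-0.08,0.014,0],[0,0,0],0]

```text
clock: 7.17
position: [0.4644, 0.2193, 0.291]
orientation: [-180.0, 45.0, 170.1]
force: [-0.6, -0.8, 0.7]
gripper_width: 0.0604
```

```bash
python3 - <<'E'
from h import *
from rig import snapshot
s=sensors.observe();print(s["joint_pos"],s["force"])
d=s["position"]-O;print("shaker frame",d@F,d@Y,d[2])
a=np.ascontiguousarray(snapshot("side")[:,:,::-1]);
cv2.imwrite("pics/s6.png",cv2.resize(a[170:290,220:360],None,fx=5,fy=5,interpolation=cv2.INTER_CUBIC))
t=np.ascontiguousarray(snapshot("top")[:,:,::-1]);
cv2.imwrite("pics/t6.png",cv2.resize(t[140:260,210:320],None,fx=5,fy=5,interpolation=cv2.INTER_CUBIC))
theta("side",a,(245,180,300,265));theta("top",t,(235,160,275,215))
c=bar("side",a,(245,180,300,265))[0];c2=bar("top",t,(235,160,275,215))[0];X=tri(c,c2);print(X,(X[0]-O)@F)
p,m=mask(t,"blue",(250,165,285,200));c=cv2.minEnclosingCircle(p.astype(np.float32));print("lid",c,onz("top",c[0],.144),len(p))
p,m=mask(a,"blue",(262,220,290,245));print(p.min(0),p.max(0))
print(delta(W(-.100,0,.225),Rt(45)),delta(W(-.004,0,.129),Rt(45)))
E
```

```text
[  2.34388988  12.74852835 -66.19696826 126.90492803  71.15860373
  58.42248993 -28.40047466] [-0.5704288  -0.81515385  0.67951025]
shaker frame -0.12788688881810553 0.045256335347408014 0.2910160921501878
side bar px [258.44897959 194.42857143] n 49 theta 1.22
top bar px [251.3220339  171.11864407] n 59 theta 1.21
(array([0.60292833, 0.18221886, 0.32756717]), np.float64(0.0008272985895632247)) 0.014957354165991728
lid ((266.125, 183.875), 8.77684497833252) [0.58099639 0.1537986  0.144     ] 222
[267. 223.] [282. 235.]
(array([ 0.0187, -0.049 , -0.066 ]), array([ 0.0002,  0.0005, -0.0002])) (array([ 0.1132, -0.0656, -0.162 ]), array([ 0.0002,  0.0005, -0.0002]))
```

View pics/s6.png

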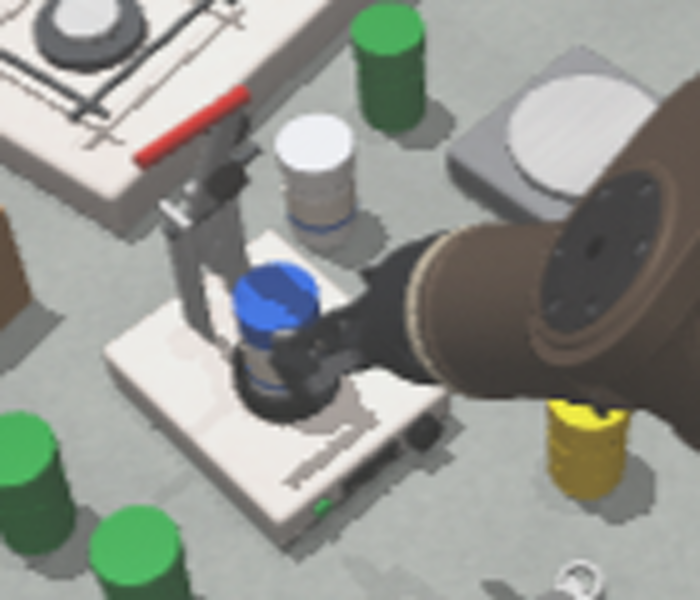

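View pics/t6.png

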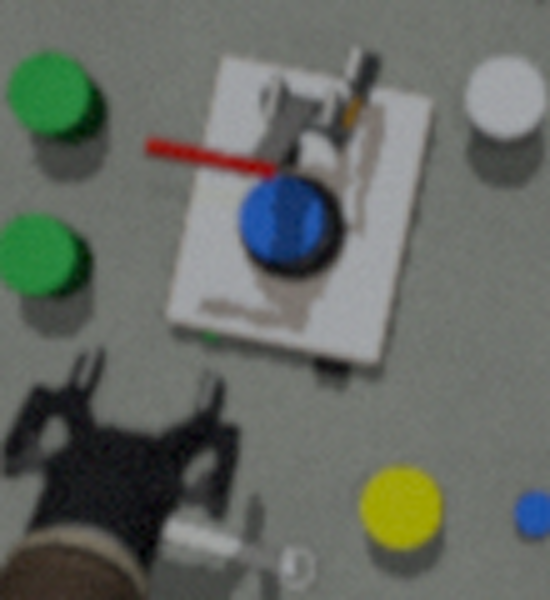

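The clamp is open at about 1.2 rad by both views and nothing touches it. The jar is in its cup with its lid centre at top pixel (266,184). Lining up with the jar.

Call:
move_arm:
  deltas:
    - [[0.002,-0.006,-0.007],[0,0,0],0]
    - [[0.004,-0.012,-0.014],[0,0,0],0]
    - [[0.006,-0.018,-0.021],[0,0,0],0]
    - [[0.009,-0.024,-0.028],[0,0,0],0]
    - [[0.011,-0.03,-0.036],[0,0,0],0]
    - [[0.013,-0.036,-0.044],[0,0,0],0]
    - [[0.015,-0.04,-0.052],[0,0,0],0]
    - [[0.017,-0.045,-0.06],[0,0,0],0]
    - [[0.019,-0.048,-0.066],[0,0,0],0]
    - [[0.019,-0.048,-0.066],[0,0,0],0]

```text
clock: 8.1
position: [0.4841, 0.1689, 0.2228]
orientation: [-179.8, 44.9, 170.1]
force: [-0.1, 0.5, 0.1]
gripper_width: 0.0853
```

```bash
python3 - <<'E'
from h import *
from rig import snapshot
s=sensors.observe();print(s["joint_pos"],s["force"],s["gripper_width"])
d=s["position"]-O;print("shaker frame",d@F,d@Y,d[2])
t=np.ascontiguousarray(snapshot("top")[:,:,::-1]);
cv2.imwrite("pics/t7.png",cv2.resize(t[140:260,210:320],None,fx=5,fy=5,interpolation=cv2.INTER_CUBIC))
print(delta(W(-.004,0.001,.129),Rt(45)))
E
```

```text
[  3.01270701  18.96369087 -61.45815815 134.42317262  85.01901979
  56.01923051 -39.90851035] [-0.12220745  0.48066302  0.07914902] 0.08531261205288893
shaker frame -0.09979197972202933 -0.0009551604933701992 0.2228283896952539
(array([ 0.0947, -0.0156, -0.0947]), array([ 0.0012, -0.0017,  0.0005]))
```

View pics/t7.png

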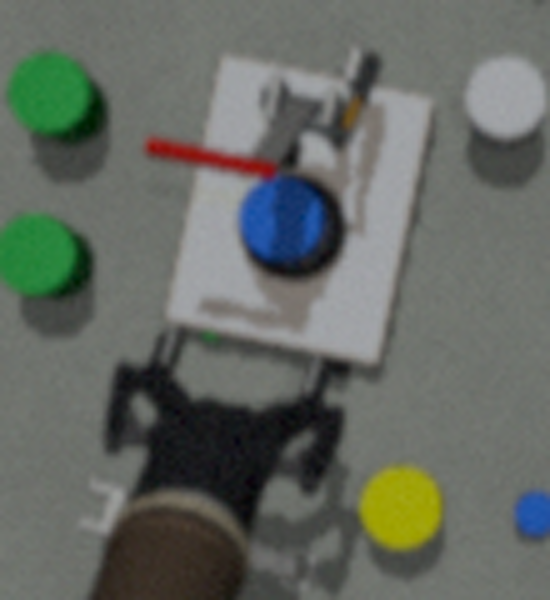

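Call:
move_arm:
  deltas:
    - [[0.01,-0.0015,-0.01],[0,0,0],0]
    - [[0.02,-0.003,-0.02],[0,0,0],0]
    - [[0.03,-0.005,-0.03],[0,0,0],0]
    - [[0.04,-0.0065,-0.04],[0,0,0],0]
    - [[0.05,-0.008,-0.05],[0,0,0],0]
    - [[0.06,-0.01,-0.06],[0,0,0],0]
    - [[0.07,-0.0115,-0.07],[0,0,0],0]
    - [[0.08,-0.013,-0.08],[0,0,0],0]
    - [[0.09,-0.015,-0.09],[0,0,0],0]
    - [[0.0945,-0.0155,-0.0945],[0,0,0],0]

```text
clock: 8.98
position: [0.5796, 0.1548, 0.1295]
orientation: [-180.0, 45.0, 170.0]
force: [-0.4, -1.3, -0.2]
gripper_width: 0.0847
```

```bash
python3 - <<'E'
from h import *
from rig import snapshot
s=sensors.observe();print(s["joint_pos"],s["force"],s["gripper_width"])
d=s["position"]-O;print("shaker frame",d@F,d@Y,d[2])
t=np.ascontiguousarray(snapshot("top")[:,:,::-1]);a=snapshot("side")[:,:,::-1]
cv2.imwrite("pics/t8.png",cv2.resize(np.hstack([t[150:230,230:310],a[190:270,235:315]]),None,fx=5,fy=5,interpolation=cv2.INTER_CUBIC))
E
```

```text
[  1.92204737  36.28223873 -51.97627432 130.87697429 105.15992625
  59.99889488 -47.21675856] [-0.39751114 -1.31814387 -0.19842585] 0.08472575946331695
shaker frame -0.0032151976579192247 0.0017793492599880696 0.12946163596230192
```

View pics/t8.png

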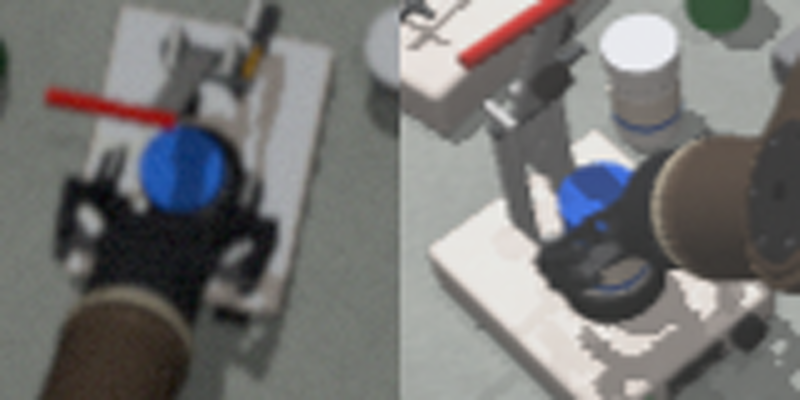

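The left half (top view) shows the lid at (183,168), centred between the fingers at (115,163) and (255,190), with no contact force. Closing.

Call:
move_arm:
  deltas:
    - [[0,0,0],[0,0,0],0.2]
    - [[0,0,0],[0,0,0],0.3]
    - [[0,0,0],[0,0,0],0.4]
    - [[0,0,0],[0,0,0],0.6]
    - [[0,0,0],[0,0,0],0.8]
    - [[0,0,0],[0,0,0],1]
    - [[0,0,0],[0,0,0],1]
    - [[0,0,0],[0,0,0],1]
    - [[0,0,0],[0,0,0],1]
    - [[0,0,0],[0,0,0],1]
  newtons: 50

```text
clock: 9.92
position: [0.5788, 0.1559, 0.1314]
orientation: [180.0, 45.1, 170.1]
force: [-3.2, 1.1, 6.4]
gripper_width: 0.0571
```

Call:
move_arm:
  deltas:
    - [[0,0,0.003],[0,0,0],1]
    - [[0,0,0.007],[0,0,0],1]
    - [[0,0,0.011],[0,0,0],1]
    - [[0,0,0.015],[0,0,0],1]
    - [[0,0,0.019],[0,0,0],1]
    - [[0,0,0.023],[0,0,0],1]
    - [[0,0,0.027],[0,0,0],1]
    - [[0,0,0.031],[0,0,0],1]
    - [[0,0,0.035],[0,0,0],1]
    - [[0,0,0.035],[0,0,0],1]

```text
clock: 10.75
position: [0.5789, 0.1555, 0.1664]
orientation: [180.0, 45.1, 170.0]
force: [0.4, -0.0, -3.6]
gripper_width: 0.0568
```

```bash
python3 - <<'E'
from h import *
from rig import snapshot
s=sensors.observe();print(s["joint_pos"],s["force"],s["gripper_width"],s["position"])
t=np.ascontiguousarray(snapshot("top")[:,:,::-1]);a=snapshot("side")[:,:,::-1]
cv2.imwrite("pics/t9.png",cv2.resize(np.hstack([t[150:230,230:310],a[190:270,235:315]]),None,fx=5,fy=5,interpolation=cv2.INTER_CUBIC))
E
```

```text
[  3.82111257  31.39168728 -53.61736031 129.51784578  99.95846066
  56.87590825 -41.87863685] [ 0.36039854 -0.03371899 -3.6296809 ] 0.056807329925795715 [0.5789351  0.15554032 0.16639586]
```

View pics/t9.png

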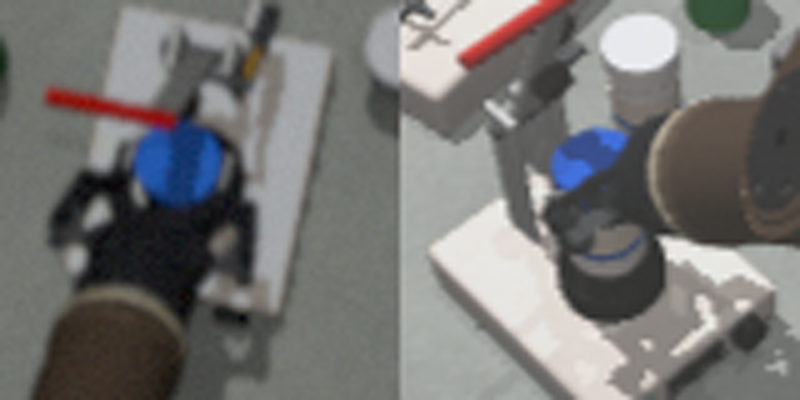

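Call:
move_arm:
  deltas:
    - [[-0.008,0.0015,0.005],[0,0,0],1]
    - [[-0.018,0.003,0.011],[0,0,0],1]
    - [[-0.028,0.005,0.018],[0,0,0],1]
    - [[-0.038,0.0065,0.026],[0,0,0],1]
    - [[-0.048,0.008,0.035],[0,0,0],1]
    - [[-0.058,0.01,0.045],[0,0,0],1]
    - [[-0.068,0.012,0.055],[0,0,0],1]
    - [[-0.078,0.014,0.065],[0,0,0],1]
    - [[-0.088,0.015,0.075],[0,0,0],1]
    - [[-0.096,0.016,0.08],[0,0,0],1]

```text
clock: 11.68
position: [0.481, 0.1721, 0.2466]
orientation: [-180.0, 45.1, 170.1]
force: [-0.1, 0.7, -2.7]
gripper_width: 0.0567
```

Call:
move_arm:
  deltas:
    - [[0,-0.01,0],[0,0,0],1]
    - [[0,-0.025,0],[0,0,0],1]
    - [[0,-0.042,0],[0,0,0],1]
    - [[0,-0.06,0],[0,0,0],1]
    - [[0,-0.08,0],[0,0,0],1]
    - [[0,-0.1,0],[0,0,0],1]
    - [[0,-0.12,0],[0,0,0],1]
    - [[0,-0.138,0],[0,0,0],1]
    - [[0,-0.153,0],[0,0,0],1]
    - [[0,-0.165,0],[0,0,0],1]

```text
clock: 12.52
position: [0.4813, 0.0054, 0.2453]
orientation: [-179.9, 45.0, 170.1]
force: [0.7, -0.8, -3.9]
gripper_width: 0.057
```

```bash
python3 - <<'E'
from h import *
s=sensors.observe();print(s["joint_pos"],s["force"],s["gripper_width"],s["position"],s["orientation"])
E
```

```text
[ 30.14323097   2.7625553  -52.14784021 141.54080353  99.33289321
  24.05024074 -32.40208418] [ 0.67759896 -0.81340632 -3.87787999] 0.05699073760980911 [0.48125124 0.00542445 0.24533559] [-179.85949451   45.02332115  170.10855688]
```

Call:
move_arm:
  deltas:
    - [[0.006,-0.005,0],[0,0,0],1]
    - [[0.014,-0.012,0],[0,0,0],1]
    - [[0.022,-0.02,0],[0,0,0],1]
    - [[0.03,-0.028,0],[0,0,0],1]
    - [[0.037,-0.037,0],[0,0,0],1]
    - [[0.043,-0.047,0],[0,0,0],1]
    - [[0.048,-0.057,0],[0,0,0],1]
    - [[0.05,-0.067,0],[0,0,0],1]
    - [[0.052,-0.077,0],[0,0,0],1]
    - [[0.052,-0.085,0],[0,0,0],1]

```text
clock: 13.35
position: [0.5358, -0.0795, 0.2452]
orientation: [180.0, 45.0, 170.0]
force: [-0.2, 0.2, -3.5]
gripper_width: 0.0566
```

```bash
python3 - <<'E'
from h import *
s=sensors.observe();print(s["joint_pos"],s["force"],s["gripper_width"],s["position"],s["orientation"])
E
```

```text
[ 40.00003378   8.37099766 -45.46928772 136.30303712 115.07649735
  16.47028323 -32.58986185] [-0.19463653  0.16731802 -3.5076615 ] 0.05659107634760967 [ 0.53583946 -0.07949418  0.24518501] [179.95337989  45.01032729 169.9813335 ]
```

Call:
move_arm:
  deltas:
    - [[0,-0.004,0],[0,0,-0.035],1]
    - [[0,-0.01,0],[0,0,-0.07],1]
    - [[0,-0.018,0],[0,0,-0.105],1]
    - [[0,-0.026,0],[0,0,-0.14],1]
    - [[0,-0.034,0],[0,0,-0.175],1]
    - [[0,-0.042,0],[0,0,-0.21],1]
    - [[0,-0.05,0],[0,0,-0.245],1]
    - [[0,-0.058,0],[0,0,-0.28],1]
    - [[0,-0.066,0],[0,0,-0.315],1]
    - [[0,-0.072,0],[0,0,-0.35],1]

```text
clock: 14.18
position: [0.5354, -0.1514, 0.2449]
orientation: [180.0, 45.0, 149.8]
force: [0.6, 0.7, -2.9]
gripper_width: 0.057
```

```bash
python3 - <<'E'
from h import *
from rig import snapshot
s=sensors.observe();print(s["joint_pos"],s["force"],s["gripper_width"],s["position"],s["orientation"])
t=np.ascontiguousarray(snapshot("top")[:,:,::-1]);a=np.ascontiguousarray(snapshot("side")[:,:,::-1])
cv2.imwrite("pics/t10.png",cv2.resize(np.hstack([t[150:270,290:410],a[100:220,290:410]]),None,fx=3.3,fy=3.3,interpolation=cv2.INTER_CUBIC))
p,m=mask(t,"blue",(325,170,380,220));c=cv2.minEnclosingCircle(p.astype(np.float32));print("lid",c,onz("top",c[0],s["position"][2]+.015),len(p))
E
```

```text
[ 34.35489701  10.79507294 -42.03185869 133.410314    94.0032631
  31.00093695 -27.79009468] [ 0.5590041   0.72238331 -2.9232113 ] 0.05697811943549617 [ 0.53535487 -0.15138666  0.24489689] [179.99878244  44.97068755 149.84866814]
lid ((358.75372314453125, 197.4104461669922), 9.0796480178833) [ 0.5371433  -0.15214292  0.25989689] 246
```

View pics/t10.png

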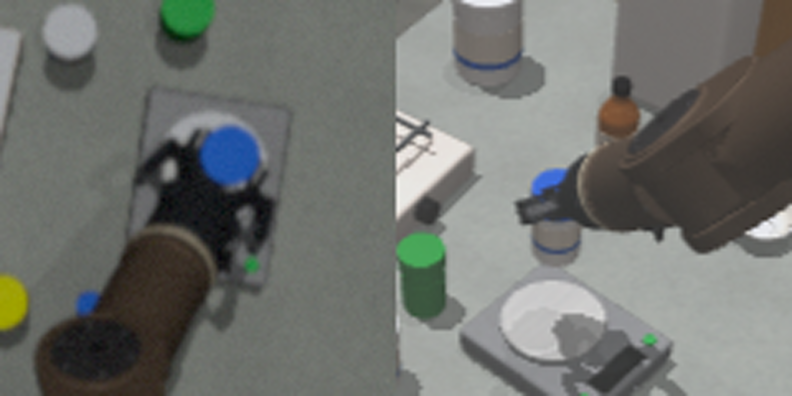

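Top view: lid at (359,197), which puts the jar axis at (0.537, -0.152) against a pan centre of (0.537, -0.153). It is upright and centred. Lowering.

Call:
move_arm:
  deltas:
    - [[0,0,-0.008],[0,0,0],1]
    - [[0,0,-0.02],[0,0,0],1]
    - [[0,0,-0.032],[0,0,0],1]
    - [[0,0,-0.044],[0,0,0],1]
    - [[0,0,-0.056],[0,0,0],1]
    - [[0,0,-0.068],[0,0,0],1]
    - [[0,0,-0.08],[0,0,0],1]
    - [[0,0,-0.09],[0,0,0],1]
    - [[0,0,-0.097],[0,0,0],1]
    - [[0,0,-0.1],[0,0,0],1]

```text
clock: 15.12
position: [0.5347, -0.1503, 0.1439]
orientation: [180.0, 44.9, 150.0]
force: [-0.3, 0.7, -2.9]
gripper_width: 0.0565
```

```bash
python3 - <<'E'
from h import *
from rig import snapshot
s=sensors.observe();print(s["joint_pos"],s["force"],s["gripper_width"],s["position"],s["orientation"])
t=np.ascontiguousarray(snapshot("top")[:,:,::-1]);a=np.ascontiguousarray(snapshot("side")[:,:,::-1])
cv2.imwrite("pics/t11.png",cv2.resize(np.hstack([t[160:240,310:390],a[140:220,300:380]]),None,fx=5,fy=5,interpolation=cv2.INTER_CUBIC))
p,m=mask(t,"blue",(325,170,380,220));c=cv2.minEnclosingCircle(p.astype(np.float32));print("lid",c,onz("top",c[0],s["position"][2]+.015),len(p))
E
```

```text
[ 31.32921106  26.55428732 -43.66828405 139.4247158  116.65726047
  45.95299841 -51.54897997] [-0.26950388  0.70440763 -2.92786076] 0.05649896150163959 [ 0.53469686 -0.15028021  0.14389617] [179.98928134  44.88955269 150.01310858]
lid ((355.9545593261719, 199.0454559326172), 8.485614776611328) [ 0.53750653 -0.15209934  0.15889617] 221
```

View pics/t11.png

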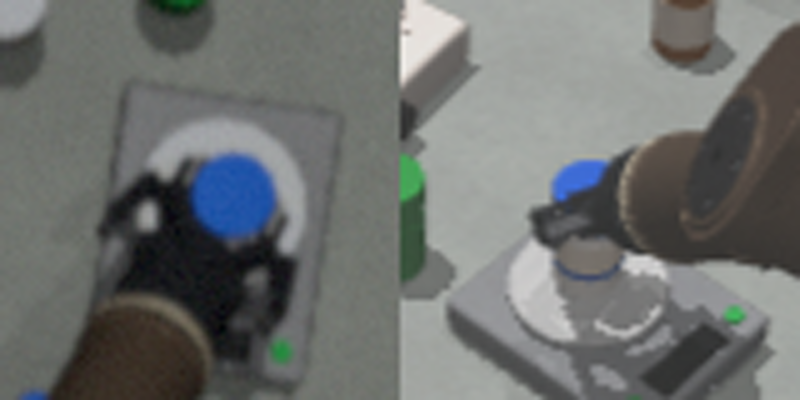

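Call:
move_arm:
  deltas:
    - [[0,0,-0.001],[0,0,0],1]
    - [[0,0,-0.002],[0,0,0],1]
    - [[0,0,-0.003],[0,0,0],1]
    - [[0,0,-0.004],[0,0,0],1]
    - [[0,0,-0.005],[0,0,0],1]
    - [[0,0,-0.006],[0,0,0],1]
    - [[0,0,-0.007],[0,0,0],1]
    - [[0,0,-0.008],[0,0,0],1]
    - [[0,0,-0.009],[0,0,0],1]
    - [[0,0,-0.009],[0,0,0],1]

```text
clock: 16.05
position: [0.5346, -0.1506, 0.1361]
orientation: [-180.0, 45.0, 150.0]
force: [-0.5, 0.1, -3.5]
gripper_width: 0.0567
```

Call:
move_arm:
  deltas:
    - [[0,0,-0.0005],[0,0,0],1]
    - [[0,0,-0.001],[0,0,0],1]
    - [[0,0,-0.0015],[0,0,0],1]
    - [[0,0,-0.002],[0,0,0],1]
    - [[0,0,-0.0025],[0,0,0],1]
    - [[0,0,-0.003],[0,0,0],1]
    - [[0,0,-0.0035],[0,0,0],1]
    - [[0,0,-0.004],[0,0,0],1]
    - [[0,0,-0.004],[0,0,0],1]
    - [[0,0,-0.004],[0,0,0],1]

```text
clock: 16.88
position: [0.5347, -0.1507, 0.1324]
orientation: [-180.0, 45.0, 150.0]
force: [-1.1, 0.1, -2.0]
gripper_width: 0.0565
```

Call:
move_arm:
  deltas:
    - [[0,0,-0.0003],[0,0,0],1]
    - [[0,0,-0.0006],[0,0,0],1]
    - [[0,0,-0.0009],[0,0,0],1]
    - [[0,0,-0.0012],[0,0,0],1]
    - [[0,0,-0.0015],[0,0,0],1]
    - [[0,0,-0.0015],[0,0,0],1]
    - [[0,0,-0.0015],[0,0,0],1]
    - [[0,0,-0.0015],[0,0,0],1]
    - [[0,0,-0.0015],[0,0,0],1]
    - [[0,0,-0.0015],[0,0,0],1]

```text
clock: 17.72
position: [0.5347, -0.1507, 0.1309]
orientation: [-180.0, 45.0, 150.0]
force: [-1.3, -0.6, 0.3]
gripper_width: 0.0561
```

The vertical force is about zero, so the pan carries the jar. Opening.

Call:
move_arm:
  deltas:
    - [[0,0,0],[0,0,0],0.32]
    - [[0,0,0],[0,0,0],0.28]
    - [[0,0,0],[0,0,0],0.24]
    - [[0,0,0],[0,0,0],0.2]
    - [[0,0,0],[0,0,0],0.15]
    - [[0,0,0],[0,0,0],0.1]
    - [[0,0,0],[0,0,0],0]
    - [[0,0,0],[0,0,0],0]
    - [[0,0,0],[0,0,0],0]
    - [[0,0,0],[0,0,0],0]

```text
clock: 18.55
position: [0.5347, -0.1507, 0.1309]
orientation: [-180.0, 45.0, 150.0]
force: [0.4, -0.3, 0.1]
gripper_width: 0.0854
```

```bash
python3 - <<'E'
from h import *
from rig import snapshot
s=sensors.observe();print(s["force"],s["gripper_width"],s["position"],s["orientation"])
R=Ro.from_euler("xyz",s["orientation"],degrees=True).as_matrix();print("back dir",-R[:,2])
t=np.ascontiguousarray(snapshot("top")[:,:,::-1]);a=np.ascontiguousarray(snapshot("side")[:,:,::-1])
cv2.imwrite("pics/t12.png",cv2.resize(np.hstack([t[160:240,310:390],a[140:220,300:380]]),None,fx=5,fy=5,interpolation=cv2.INTER_CUBIC))
p,m=mask(t,"blue",(325,170,380,220));c=cv2.minEnclosingCircle(p.astype(np.float32));print("lid",c,onz("top",c[0],.144),len(p))
E
```

```text
[ 0.44344308 -0.25851085  0.09035258] 0.08542292107383162 [ 0.5346977  -0.15067493  0.13089172] [-179.9881729    45.0206969   149.97216117]
back dir [-0.61231837  0.35415739  0.70685129]
lid ((355.7173767089844, 199.28260803222656), 8.208449363708496) [ 0.53753246 -0.15259711  0.144     ] 203
```

View pics/t12.png

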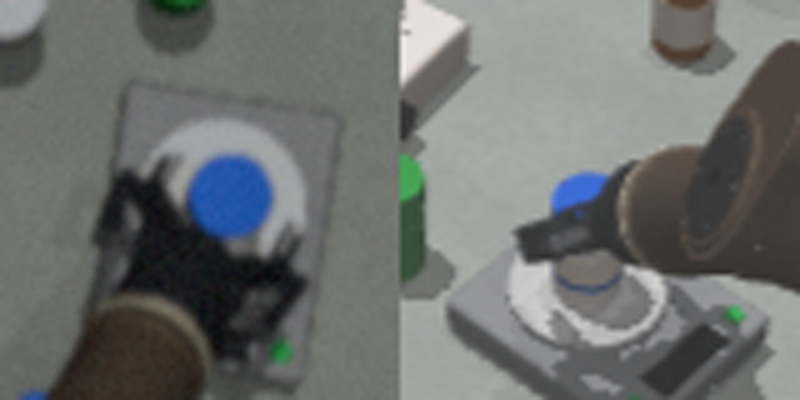

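The fingers at (165,165) and (290,245) are clear on both sides of the lid at (231,196). Retreating along the tool axis.

Call:
move_arm:
  deltas:
    - [[-0.003,0.0018,0.0035],[0,0,0],0]
    - [[-0.008,0.0046,0.0092],[0,0,0],0]
    - [[-0.014,0.0081,0.0162],[0,0,0],0]
    - [[-0.022,0.0127,0.0254],[0,0,0],0]
    - [[-0.03,0.0174,0.0346],[0,0,0],0]
    - [[-0.038,0.022,0.0439],[0,0,0],0]
    - [[-0.046,0.0266,0.0531],[0,0,0],0]
    - [[-0.054,0.0312,0.0623],[0,0,0],0]
    - [[-0.062,0.0359,0.0716],[0,0,0],0]
    - [[-0.066,0.0382,0.0762],[0,0,0],0]

```text
clock: 19.48
position: [0.4677, -0.1117, 0.2084]
orientation: [-180.0, 45.1, 150.1]
force: [0.0, -0.1, -0.4]
gripper_width: 0.0852
```

Call:
move_arm:
  deltas:
    - [[0,0,0.01],[0,0,0],0]
    - [[0,0,0.02],[0,0,0],0]
    - [[0,0,0.03],[0,0,0],0]
    - [[0,0,0.04],[0,0,0],0]
    - [[0,0,0.05],[0,0,0],0]
    - [[0,0,0.06],[0,0,0],0]
    - [[0,0,0.06],[0,0,0],0]
    - [[0,0,0.06],[0,0,0],0]
    - [[0,0,0.06],[0,0,0],0]
    - [[0,0,0.06],[0,0,0],0]

```text
clock: 20.32
position: [0.4683, -0.1125, 0.2663]
orientation: [-180.0, 45.0, 150.0]
force: [-0.0, 0.3, 0.5]
gripper_width: 0.0854
```

```bash
python3 - <<'E'
from h import *
from rig import snapshot
s=sensors.observe();print(s["force"],s["dq"].round(2),s["position"],s["joint_pos"])
t=np.ascontiguousarray(snapshot("top")[:,:,::-1]);a=np.ascontiguousarray(snapshot("side")[:,:,::-1])
cv2.imwrite("pics/t13.png",cv2.resize(t[130:250,160:460],None,fx=2.6,fy=2.6,interpolation=cv2.INTER_CUBIC))
cv2.imwrite("pics/s13.png",cv2.resize(a[120:280,230:430],None,fx=3.5,fy=3.5,interpolation=cv2.INTER_CUBIC))
p,m=mask(t,"blue",(325,170,380,220));c=cv2.minEnclosingCircle(p.astype(np.float32));print("lid",c,onz("top",c[0],.144),len(p))
theta("side",a,(245,180,300,265));theta("top",t,(235,160,275,215))
E
```

```text
[-0.0074507   0.31883979  0.52826583] [-0.1   0.26 -0.03 -0.16 -0.47 -0.11  0.51] [ 0.46826084 -0.11249632  0.26626711] [ 34.466766     0.18774575 -45.6979525  138.79606319  82.20823707
  28.18683039 -22.9019476 ]
lid ((355.3793029785156, 198.91378784179688), 8.158842086791992) [ 0.53875675 -0.15141253  0.144     ] 200
side bar px [257.9375     194.72916667] n 48 theta 1.22
top bar px [251.76190476 171.22222222] n 63 theta 1.21
```

View pics/t13.png

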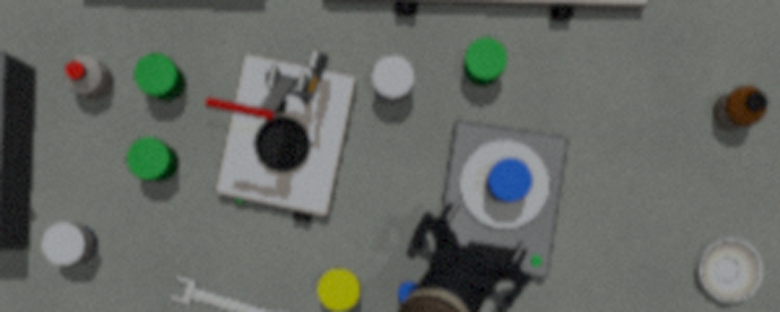

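View pics/s13.png

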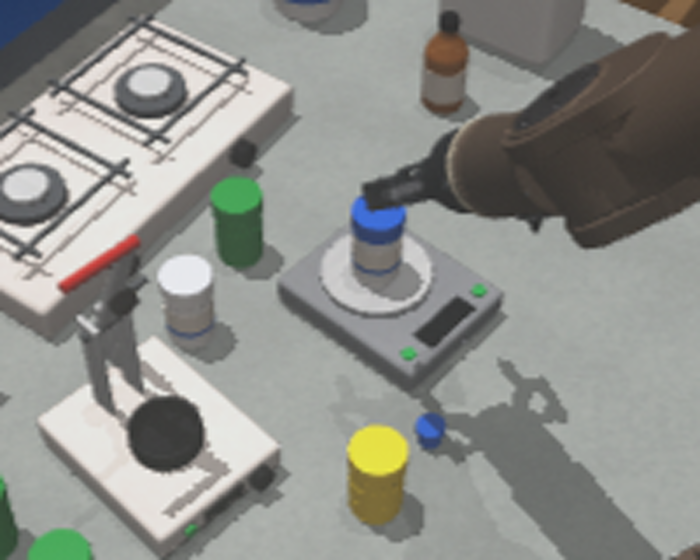

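The jar stands upright in the middle of the pan (top-crop lid at (509,180), pan at (505,183)). The cup is empty, the clamp is open, the bystanders are in place and the gripper is clear. Handing in.

```bash
python3 -c "
from rig import ticket
print(ticket.sign_off())"
```

```text
the job is handed in; nothing more can be done
None
```

The job is handed in: the clamp is open and the blue-lidded jar stands in the middle of the balance's pan, released. It took about 20 s of the 58 s allowed; the sign-off gave no verdict.

- **Clamp:** I pushed the red bar up from below with closed fingers until it snapped open, then backed off while the jar was still in its cup. Both views put the open arm at about 1.2 rad, then and at the end.
- **Jar:** I took it by the lid with the gripper tilted 45° from the front, lifted it clear of the cup and carried it upright. I lowered it in steps of 1 mm or less until the pan carried its weight, then opened the gripper and withdrew.
- **Last checks:** The jar's axis was about 2 mm from the pan's centre, measured with the top camera. It looked upright in the pictures, though I did not measure its tilt. The bystanders looked undisturbed, and the tool force was about zero.
- **Disagreements:** Three readings did not fit at first:
  - **Pan centre:** My first side-view ellipse fit was about 9 mm off the top view. I re-read the pan by eye and the two views then agreed to within 5 mm.
  - **Clamp angle:** Just after the snap, with the gripper in front of the bar, the side view read 0.97 rad. It read 1.22 once the gripper had backed away.
  - **Lifting force:** Half-way up, the bar pushed back on the fingers with about 11 N, mostly horizontally. I put this down to friction, and it was gone once the arm snapped open.

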